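Press the firmness tester's lever until it firms up and record its travel

ROBOT

A 6-joint arm with a two-finger parallel gripper is mounted at the origin on a cart in front of the work surface, level with it; the furniture and walls round the work are solid. World frame = base frame: x ahead of the robot, y to its left, z up, the work surface at z = 0. Lengths are in m, angles in rad, forces in N, time in s.
With the tool pointing down it reaches from about 0.35 to 0.975 m from the base axis. Payload 4.9 kg.
Tool frame: the origin (TCP) lies between the finger pads; the fingertips stand 17 mm ahead of it and the grasp point (between the pads) lies 2 mm behind it; z points along the fingers, y is the direction in which the jaws open and shut (so a half turn about z gives the same grasp; the last joint's range is limited). The gripper opens to 85 mm and grips with 20 to 120 N. Pads are 22 mm wide; open, the fingers measure 114 mm over their backs; the gripper's body (76 mm by 85 mm) begins 54 mm behind the grasp point. The pads swing forward as they close: fully open they stand 13 mm farther back than shut.
Start: joints at [-1.374, 0.053, 1.613, -0, 1.476, -0.119], TCP at [0.194, -0.594, 0.248] pointing down, gripper open.
Joint ranges: [-3.01, 3.01], [-1.01, 2.22], [0.06, 2.58], [-1.02, 4.17], [0.09, 2.62], [-3.14, 3.14]. Speed limits (rad/s): [2.57, 2.57, 3.14, 3.14, 3.14, 3.14].

INTERFACE

Orientations are given as a unit quaternion [w, x, y, z].
In Python, from plant import state, grab_frame, camera_model, job_done, find_in, silhouettes, landmark_of gives the robot as it stands.
- The arm moves only by the shell command python3 -m crank 'ROWS'. ROWS is JSON, a list of rows, each an object with "angular": the turn, a rotation vector about the tool's x, y, z each as a share of 5 degrees, from -1 to 1, a list of three; "delta_pos": the shift along the tool's x, y, z each as a share of 3 cm, from -1 to 1, a list of three; "gripper": the opening, from 0 (shut) to 1 (fully open). In form: [{"angular": [ax, ay, az], "delta_pos": [tx, ty, tz], "gripper": gripper}, ...]. A call has 1 to 12 rows; each row shifts and turns the commanded pose from where the row before left it, along the tool's axes as they then stand; what a row does not reach is not made up. A row lasts 1/8 s, in which the tool goes at most 62.5 mm and 10.7 degrees, less where a joint would pass 70% of its speed; a pose out of reach is approached as far as the arm can. A call with a number of a shift or a turn outside -1 to 1 is refused whole. A call with a gripper value outside its range is refused whole. The fingers move at their own pace and stop on an object; the grip force is fixed at half the most. Time passes only in rows, so rows that do not move let the fingers close. It gives the time, the measured TCP pose, the force and the opening at its end, in the units of the state.
- state(): the state, without advancing time (a new reading comes with each control period).
- grab_frame(name): name is "scene" or "side" or "wrist"; returns the picture (384x512x3 uint8, red, green, blue); there is no depth.
- camera_model(name): a dict with "camera_matrix" (3x3 intrinsics, pixels), "dist_coeffs" ([k1, k2, p1, p2, k3] as OpenCV has them; the pictures are not rectified), "rvec" (rotation vector, rad) and "tvec" (3), from world to camera coordinates, as OpenCV has them; the wrist camera has in their place "mount" (4x4, takes a point from camera to tool coordinates, whose origin is the TCP and whose axes are the flange's). Camera axes: x right, y down, z forward; pixel columns grow to the right and rows downward; lengths in m; the calibration is good to about 2 mm. A picture is of the moment at which its call begins: read the wrist's pose just before it. camera_model takes no time and is no camera call.
- job_done(): hands the job in, once; it reports no verdict.
Trained networks look in the newest picture that a camera, given by its name, has taken for a name from the list of things; names that differ only in an ending like _2 or _b are one class to them, and where a whole thing is asked for, a point or a joint stands for the part that bears it (a point fixed in the world has none). Each returns a list of dicts, best first, with "conf" (0 to 1); they miss things now and then, are a little off and sometimes report something else, mostly with a low value. They report only what shows in the picture. A call takes as long as a camera call.
- find_in(camera, target): "bbox" ([left, top, right, bottom] in pixels, round what is visible of it).
- silhouettes(camera, target): "mask" (384x512 bool, what is visible of it) and "bbox" ([left, top, right, bottom] in pixels, round what is visible of it).
- landmark_of(camera, target): "pixel" ([column, row] in pixels: a listed point, or the origin of a listed thing).
The state is a dict: "time": time; "joint_pos": joint angles; "joint_vel": joint speeds; "joint_efforts": joint torques, N m; "tool_pos": TCP position; "tool_rot": TCP orientation; "contact_force": force on the tool from outside, world axes, zero at the start; "ft_torque": the same for the moment, N m; "gripper_width": opening from 0.0 (shut) to 1.0 (fully open).
Only numpy, scipy, OpenCV 4.12 (cv2) and the standard library are available. Lean on these libraries where they do the work, as an engineer would, in place of code of your own. Each camera call takes 0.05 s, during which the arm holds its last target.

TASK

The sample is already in the lever-type firmness tester. With closed fingers, push the black paddle of the lever along the scale, slowly, until the light return spring gives way to the firm resistance of the sample (about 12 N of push, never above 20 N), hold it there for a moment and then let the lever return fully. The red drag pointer stays where the lever took it: without touching it, slide the blue cursor along the rail until its tip is exactly opposite the red tip, let go of it, and leave the other things on the bench alone.

Things in the scene. Friction and masses are not known exactly. Their poses are not given: they have to be found in the camera images.
- tester: fixed frame: aluminium plate 255x240x10 mm with an arc of ticks; at the far end a white housing, 57 mm high, from 25 mm before the pivot backwards. Origin on the bench under the lever's pivot axis, z up. The resting lever points along -x of this frame; angle a is along (-cos a, -sin a), growing counterclockwise from above. The plate is turned +0.4 rad in it. Heights given are above the bench
- lever: steel lever on the vertical pivot; origin as the tester's; points along its own -x; its turn about z against the tester is the travel, 0 to 0.85 rad. Bar 14 mm wide, 25 to 35 mm high. A spring returns it to 0: 1 N at the paddle at first, 3 N at 0.6 rad. Between 0.2 and 0.6 rad, unseen and different each time, it meets the sample: then the push rises about 3 N per mm at the paddle
- paddle (a point): centre of the pushing face of the lever's black paddle, 130 mm from the pivot axis; the paddle is 34 mm long (along the lever), 12 mm thick, stands from 24 to 64 mm high. The face looks along the lever's +y; push it along the lever's -y, from outside the scale's start
- sample_cell: steel cell with grey ring, 44 mm diameter, on the side of the housing, fixed; it holds the sample out of sight. Origin as the tester's. The lever's crank presses the sample in it at half the paddle's radius, thus with twice the push that exceeds the return spring. A wall shelf, underside 350 mm up, overhangs the bench behind the housing: keep the arm in front of it
- drag_pointer: thin red pointer under the lever, 13 to 16 mm high, on the same pivot; origin as the tester's; points along its own -x. The lever pushes it ahead (centre line under centre line) and leaves it at the greatest travel; at the start it lies at 0.02 to 0.1 rad. Must not be touched
- pointer_tip (a point): outer tip of the red drag pointer, 152 mm from the pivot axis, 14 mm high
- cursor: blue cursor on the arc rail outside the scale, turning about the same pivot, 0 to 0.98 rad; origin on the pivot as the tester's; lies along its own -x. Starts past the scale's end (0.78 to 0.94 rad), stays where it is left, about 1 N to slide; passes the red pointer and the lever without touching them
- cursor_tip (a point): inner tip of the blue cursor, 154 mm from the pivot axis, 15 mm high
- cursor_knob (a point): centre of the top of the cursor's upright round knob, 178 mm from the pivot axis; the knob is 14 mm in diameter and stands from 20 to 54 mm high, on a blue foot 26 x 22 mm; free all round for a grasp from above
- green_apple: green apple, 84 mm, bystander; origin at its underside
- lidded_cup: small clear lidded sample cup with pink content, 59 mm across, 45 mm high, bystander; origin at its underside
- green_dropper: white dropper bottle with green cap, 29 mm across, 58 mm high, bystander; origin at its underside

How it is judged:
On the way, in this order (a step that is already met when the one before it is completed fails the run):
1. the lever is pressed firmly against the sample (at least 12 N on the sample, about 8 N at the paddle) and held for 0.25 s (contact force between lever and sample_cell above 12 N), for 0.25 s.
2. the lever has gone back to its rest (angle between the x axis of lever and the x axis of tester, either way round below 0.05 rad), for 0.2 s.
At the end, for the whole second after the job is handed in: The blue cursor stands opposite the red drag pointer within 0.03 rad (4.5 mm at the tips), the pointer still shows the pressed travel, and the lever is back at rest within 0.05 rad (angle between the x axis of cursor and the x axis of drag_pointer, either way round below 0.03 rad and angle between the x axis of lever and the x axis of tester, either way round below 0.05 rad and angle between the x axis of drag_pointer and the x axis of tester, either way round above 0.17 rad); the robot touches nothing.
It fails at once if the sample is pressed with more than 36 N (about 20 N at the paddle) (contact force between lever and sample_cell above 36 N).
It fails at once if the robot touches the red drag pointer (contact force between any of the arm, the fingers and drag_pointer above 0.5 N).
It fails at once if a bystander is moved by more than 20 mm (distance of any of green_apple, lidded_cup, green_dropper from where it was at the start of the episode above 0.02 m).
It also fails if it takes over 70 s, if anything falls off the work surface, if the arm or the gripper's body presses on something with over 40 N, if the wrist force passes 120 N, or if a joint passes its speed limit or range.

## Working session

There is one attempt and no reset: what is moved stays moved. The work goes in short steps, Python scripts to look and compute and a shell command to move; the robot and the scene stay as the last step left them, time stands still between calls to the robot, and variables do not carry over. Pictures are saved under pics/ and viewed, and the job is handed in when it is done.

```bash
ls; mkdir -p pics; python3 - <<'E'
from plant import *
import cv2
for n in ["scene","side","wrist"]:
    f=grab_frame(n); cv2.imwrite(f"pics/a_{n}.png",f[:,:,::-1])
s=state(); print(s)
for n in ["scene","side"]:
    for t in ["paddle","pointer_tip","cursor_tip","cursor_knob","tester","green_apple","lidded_cup","green_dropper"]:
        r=landmark_of(n,t)[:2]; print(n,t,[(x['conf'],x['pixel']) for x in r])
E
```

```text
pics
{'time': 0.15, 'joint_pos': array([-1.37394645e+00,  5.32304591e-02,  1.61397191e+00,  3.00643677e-05,
        1.47599230e+00, -1.18983983e-01]), 'joint_vel': array([-0.00071024, -0.00107041, -0.00551746,  0.00085774,  0.0015418 ,
        0.0003571 ]), 'joint_efforts': array([ 5.19816713e-04, -3.94244957e+01, -3.70720840e+01, -9.07825802e-05,
        4.68453829e-03,  3.05385413e-05]), 'tool_pos': array([ 0.19405889, -0.59363267,  0.24733375]), 'tool_rot': array([-8.00983552e-04,  9.87556921e-01,  1.57259930e-01, -1.62255307e-05]), 'contact_force': array([-0.84737997,  0.70290766,  0.0464799 ]), 'ft_torque': array([ 0.02418392, -0.00429047, -0.03843138]), 'gripper_width': 0.9976981339941935}
scene paddle [(0.8, [219.1, 244.0])]
scene pointer_tip [(0.63, [229.3, 264.2])]
scene cursor_tip [(0.69, [267.5, 241.3])]
scene cursor_knob []
scene tester [(0.84, [217.2, 218.6]), (0.38, [220.4, 217.1])]
scene green_apple [(0.87, [295.0, 165.0])]
scene lidded_cup [(0.82, [341.1, 193.6]), (0.38, [295.7, 161.4])]
scene green_dropper [(0.63, [271.8, 171.4]), (0.22, [214.4, 245.5])]
side paddle [(0.79, [220.0, 183.3])]
side pointer_tip [(0.59, [210.0, 197.6]), (0.45, [206.6, 215.3])]
side cursor_tip [(0.47, [207.5, 215.9])]
side cursor_knob [(0.69, [200.2, 201.3])]
side tester [(0.71, [262.1, 205.2])]
side green_apple [(0.95, [334.8, 271.3])]
side lidded_cup [(0.89, [240.8, 281.2])]
side green_dropper [(0.56, [329.3, 246.4]), (0.44, [242.3, 282.7])]
```

View pics/a_scene.png

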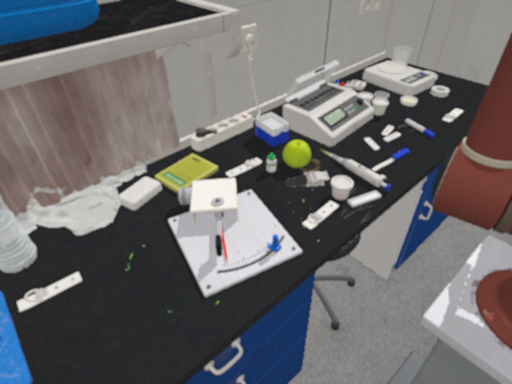

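View pics/a_side.png

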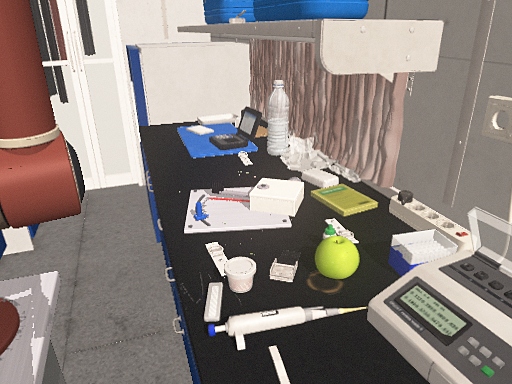

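View pics/a_wrist.png

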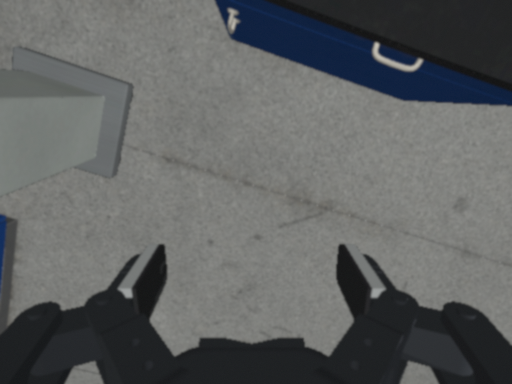

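```bash
cat > h.py <<'E'
import numpy as np, cv2
from scipy.spatial.transform import Rotation as R
from plant import *
def cam(n, s=None):
    m=camera_model(n); K=np.array(m["camera_matrix"],float); d=np.array(m["dist_coeffs"],float)
    if n=="wrist":
        M=np.array(m["mount"]); s=s or state(); q=s["tool_rot"]
        T=np.eye(4); T[:3,:3]=R.from_quat([q[1],q[2],q[3],q[0]]).as_matrix(); T[:3,3]=s["tool_pos"]
        C=np.linalg.inv(T@M); return K,d,C[:3,:3],C[:3,3]
    return K,d,R.from_rotvec(np.array(m["rvec"]).ravel()).as_matrix(),np.array(m["tvec"]).ravel()
def ray(c,px):
    K,d,Rm,t=c; u=cv2.undistortPoints(np.array([[px]],float),K,d)[0,0]
    return -Rm.T@t, Rm.T@np.array([u[0],u[1],1])
def atz(c,px,z):
    o,v=ray(c,px); return o+v*(z-o[2])/v[2]
def proj(c,P):
    K,d,Rm,t=c; return cv2.projectPoints(np.array(P,float).reshape(-1,1,3),cv2.Rodrigues(Rm)[0],t,K,d)[0].reshape(-1,2)
E
python3 - <<'E'
from h import *
np.set_printoptions(precision=4,suppress=True)
S=cam("scene");D=cam("side")
for n,p,z in [("paddle s",[219.1,244],.044),("ptip s",[229.3,264.2],.014),("ctip s",[267.5,241.3],.015),("tester",[217.2,218.6],0),("apple",[295,165],0),("cup",[341.1,193.6],0),("drop",[271.8,171.4],0)]: print(n,atz(S,p,z))
for n,p,z in [("paddle d",[220,183.3],.044),("ptip",[210,197.6],.014),("ctip",[207.5,215.9],.015),("knob",[200.2,201.3],.054),("tester",[262,205.2],0),("apple",[334.8,271.3],0),("cup",[240.8,281.2],0),("drop",[329.3,246.4],0)]: print(n,atz(D,p,z))
print(ray(S,[256,192]),ray(D,[256,192]))
print(camera_model("wrist")["mount"])
E
```

```text
paddle s [0.5324 0.358  0.044 ]
ptip s [0.4933 0.3631 0.014 ]
ctip s [0.4837 0.2569 0.015 ]
tester [0.6378 0.2888 0.    ]
apple [ 0.6608 -0.0271  0.    ]
cup [ 0.481  -0.0205  0.    ]
drop [0.6864 0.0472 0.    ]
paddle d [0.5443 0.3809 0.044 ]
ptip [0.5099 0.3626 0.014 ]
ctip [0.4798 0.256  0.015 ]
knob [0.4661 0.2629 0.054 ]
tester [0.636  0.2942 0.    ]
apple [ 0.6681 -0.0382  0.    ]
cup [ 0.486  -0.0031  0.    ]
drop [0.703  0.0467 0.    ]
(array([0.0882, 0.6309, 0.6263]), array([ 0.577 , -0.5002, -0.6457])) (array([ 0.3318, -0.562 ,  0.4385]), array([ 0.2918,  0.8679, -0.4027]))
[[-0.0003 -0.9505 -0.3109  0.0795]
 [ 1.     -0.0003 -0.0001 -0.001 ]
 [ 0.     -0.3109  0.9505 -0.1266]
 [ 0.      0.      0.      1.    ]]
```

The scene picture shows the tester with its pivot near px (217,200), the red pointer at about (224,245) and the blue cursor at about (274,243). The housing is at the far end. The side view agrees. I'll move the wrist camera above the tester, going round by y = -0.15.

```bash
python3 -m crank '[{"angular":[0,0,0],"delta_pos":[0.98,-0.88,0],"gripper":1},{"angular":[0,0,0],"delta_pos":[0.98,-0.88,0],"gripper":1},{"angular":[0,0,0],"delta_pos":[0.98,-0.88,0],"gripper":1},{"angular":[0,0,0],"delta_pos":[0.98,-0.88,0],"gripper":1},{"angular":[0,0,0],"delta_pos":[0.98,-0.88,0],"gripper":1},{"angular":[0,0,0],"delta_pos":[0.98,-0.88,0],"gripper":1},{"angular":[0,0,0],"delta_pos":[0.98,-0.88,0],"gripper":1},{"angular":[0,0,0],"delta_pos":[0.98,-0.88,0],"gripper":1},{"angular":[0,0,0],"delta_pos":[0.98,-0.88,0],"gripper":1},{"angular":[0,0,0],"delta_pos":[0.98,-0.88,0],"gripper":1},{"angular":[0,0,0],"delta_pos":[0.98,-0.88,0],"gripper":1},{"angular":[0,0,0],"delta_pos":[0.98,-0.88,0],"gripper":1}]'
python3 -m crank '[{"angular":[0,0,0],"delta_pos":[0.33,-0.95,0],"gripper":1},{"angular":[0,0,0],"delta_pos":[0.33,-0.95,0],"gripper":0},{"angular":[0,0,0],"delta_pos":[0.33,-0.95,0],"gripper":0},{"angular":[0,0,0],"delta_pos":[0.33,-0.95,0],"gripper":0},{"angular":[0,0,0],"delta_pos":[0.33,-0.95,0],"gripper":0},{"angular":[0,0,0],"delta_pos":[0.33,-0.95,0],"gripper":0},{"angular":[0,0,0],"delta_pos":[0.33,-0.95,0],"gripper":0},{"angular":[0,0,0],"delta_pos":[0.33,-0.95,0],"gripper":0},{"angular":[0,0,0],"delta_pos":[0.33,-0.95,0],"gripper":0},{"angular":[0,0,0],"delta_pos":[0.33,-0.95,0],"gripper":0},{"angular":[0,0,0],"delta_pos":[0.33,-0.95,0],"gripper":0},{"angular":[0,0,0],"delta_pos":[0.33,-0.95,0],"gripper":0}]'
python3 - <<'E'
from h import *
np.set_printoptions(precision=4,suppress=True)
s=state(); print(s["time"],s["tool_pos"],s["tool_rot"],s["contact_force"],s["gripper_width"])
cv2.imwrite("pics/b.png",grab_frame("wrist")[:,:,::-1])
E
```

```text
time: 2.45
tool_pos: [0.4316, -0.1822, 0.2486]
tool_rot: [0.0, 0.988, 0.157, 0.0]
contact_force: [0.6, -0.5, 0.4]
gripper_width: 0.998
time: 3.95
tool_pos: [0.4377, 0.1796, 0.2485]
tool_rot: [-0.0, 0.988, 0.157, 0.0]
contact_force: [0.5, -1.2, 1.0]
gripper_width: -0.003
3.95 [0.4377 0.1796 0.2485] [-0.      0.9876  0.1573  0.0002] [ 0.4555 -1.1838  0.9721] -0.0030853187849106457
```

View pics/b.png

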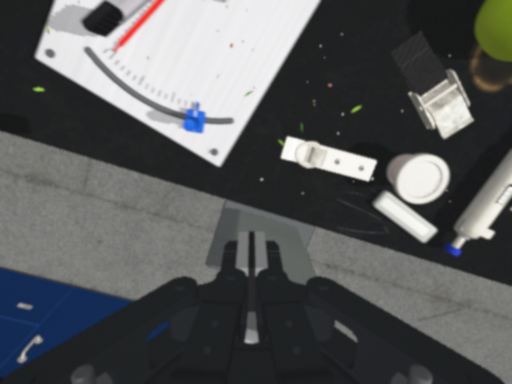

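The paddle is visible at the upper left (103,18), the cursor at (195,118) and the closed fingers at the bottom centre. I'll shift further left and forward for a full view.

```bash
python3 -m crank '[{"angular":[0,0,0],"delta_pos":[0.7,-0.95,0],"gripper":0},{"angular":[0,0,0],"delta_pos":[0.7,-0.95,0],"gripper":0},{"angular":[0,0,0],"delta_pos":[0.7,-0.95,0],"gripper":0},{"angular":[0,0,0],"delta_pos":[0,0,0],"gripper":0}]'
python3 - <<'E'
from h import *
np.set_printoptions(precision=4,suppress=True)
s=state(); print(s["time"],s["tool_pos"],s["tool_rot"],s["contact_force"],s["gripper_width"])
W=cam("wrist",s)
f=grab_frame("wrist");cv2.imwrite("pics/c.png",f[:,:,::-1])
for t,z in [("tester",0.062),("paddle",.044),("pointer_tip",.014),("cursor_tip",.015),("cursor_knob",.054)]:
    for r in landmark_of("wrist",t)[:2]: print(t,r["conf"],r["pixel"],atz(W,r["pixel"],z))
E
```

```text
time: 4.5
tool_pos: [0.4713, 0.2806, 0.2481]
tool_rot: [0.0, 0.987, 0.158, -0.0]
contact_force: [-0.0, -0.0, 0.2]
gripper_width: 0.002
4.5 [0.4713 0.2806 0.2481] [ 0.0001  0.9874  0.1584 -0.0003] [-0.0117 -0.0439  0.1906] 0.001984652916976835
tester 0.86 [294.3, 18.9] [0.6204 0.2883 0.062 ]
paddle 0.75 [192.2, 83.1] [0.5353 0.3684 0.044 ]
pointer_tip 0.67 [195.7, 112.0] [0.5043 0.362  0.014 ]
cursor_tip 0.68 [267.3, 156.1] [0.4808 0.2638 0.015 ]
cursor_knob 0.67 [294.0, 17.6] [0.6232 0.2885 0.054 ]
cursor_knob 0.65 [268.4, 182.7] [0.4592 0.2571 0.054 ]
```

View pics/c.png

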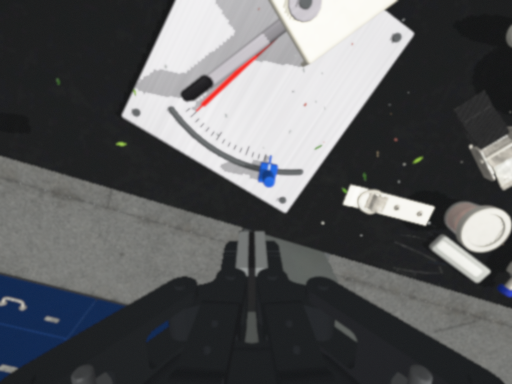

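```bash
python3 - <<'E'
from h import *
im=cv2.imread("pics/c.png"); c=im[0:215,120:420]
cv2.imwrite("pics/c2.png",cv2.resize(c,None,fx=2.6,fy=2.6,interpolation=cv2.INTER_CUBIC))
W=cam("wrist"); print(atz(W,[294.3,18.9],0),atz(W,[303,5],.057),atz(W,[303,5],.06))
E
```

```text
[0.63507697 0.28211566 0.        ] [0.63476916 0.28175253 0.057     ] [0.63393425 0.28196373 0.06      ]
```

View pics/c2.png

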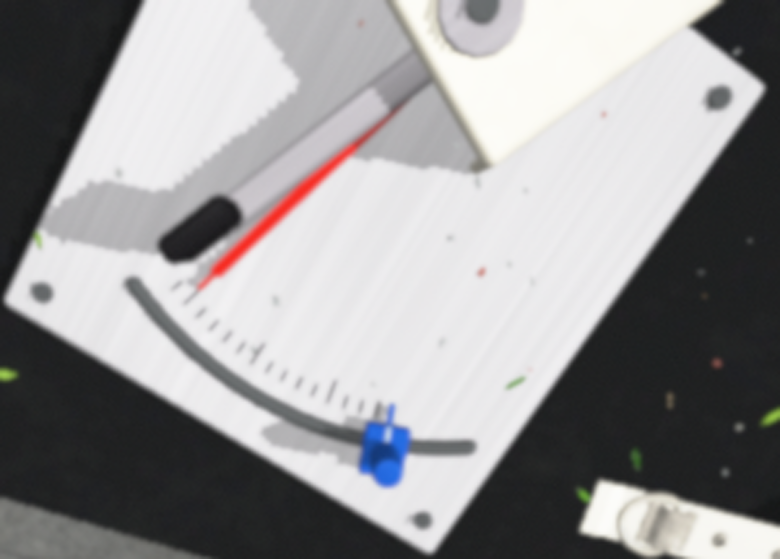

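```bash
python3 - <<'E'
from h import *
from scipy.optimize import least_squares
np.set_printoptions(precision=4,suppress=True)
W=cam("wrist")
u=lambda a:np.array([-np.cos(a),-np.sin(a)])
def model(p):
    x,y,l,pt,c=p; O=np.array([x,y])
    return np.array([[*(O+.152*u(l+pt)),.014],[*(O+.154*u(l+c)),.015],[*(O+.178*u(l+c)),.054],[*(O+.130*u(l)),.064],[x,y,.06]])
px=np.array([[197.3,110.8],[270.4,156.2],[269.2,181.5],[196.9,88.1],[305.8,1.9]])
w=np.array([1,1,1,1,.3])[:,None]
r=least_squares(lambda p:((proj(W,model(p))-px)*w).ravel(),[.635,.283,-.66,.06,.85])
print(r.x); print(proj(W,model(r.x))-px); print(model(r.x))
E
```

```text
[ 0.636   0.2785 -0.6508  0.0979  0.7844]
[[ 0.2267 -0.1985]
 [ 0.4923 -1.2457]
 [-0.3471  0.7681]
 [-0.4282  0.3038]
 [ 1.504   1.9776]]
[[0.5066 0.3583 0.014 ]
 [0.4834 0.258  0.015 ]
 [0.4596 0.2548 0.054 ]
 [0.5326 0.3572 0.064 ]
 [0.636  0.2785 0.06  ]]
```

```bash
python3 - <<'E'
from h import *
np.set_printoptions(precision=4,suppress=True)
for z in (.02,.035,.05): print(z,atz(cam("scene"),[185,197],z))
E
python3 -m crank '[{"angular":[0,0,0],"delta_pos":[1,-0.655,0],"gripper":0},{"angular":[0,0,0],"delta_pos":[1,-0.655,0],"gripper":0},{"angular":[0,0,0],"delta_pos":[1,-0.655,0],"gripper":0},{"angular":[0,0,0],"delta_pos":[1,-0.655,0],"gripper":0}]'
python3 -m crank '[{"angular":[0,0,1],"delta_pos":[0,0,0],"gripper":0},{"angular":[0,0,1],"delta_pos":[0,0,0],"gripper":0},{"angular":[0,0,1],"delta_pos":[0,0,0],"gripper":0},{"angular":[0,0,1],"delta_pos":[0,0,0],"gripper":0},{"angular":[0,0,1],"delta_pos":[0,0,0],"gripper":0},{"angular":[0,0,1],"delta_pos":[0,0,0],"gripper":0},{"angular":[0,0,1],"delta_pos":[0,0,0],"gripper":0},{"angular":[0,0,1],"delta_pos":[0,0,0],"gripper":0},{"angular":[0,0,1],"delta_pos":[0,0,0],"gripper":0},{"angular":[0,0,1],"delta_pos":[0,0,0],"gripper":0},{"angular":[0,0,1],"delta_pos":[0,0,0],"gripper":0},{"angular":[0,0,0.1],"delta_pos":[0,0,0],"gripper":0}]'
python3 - <<'E'
from h import *
np.set_printoptions(precision=4,suppress=True)
s=state(); print(s["joint_pos"])
for n in ("scene","wrist"): cv2.imwrite(f"pics/d_{n}.png",grab_frame(n)[:,:,::-1])
E
```

```text
0.02 [0.7451 0.3128 0.02  ]
0.035 [0.7289 0.3207 0.035 ]
0.05 [0.7126 0.3286 0.05  ]
time: 5.3
tool_pos: [0.5616, 0.3915, 0.2485]
tool_rot: [0.0, 0.988, 0.157, 0.0]
contact_force: [-0.7, -1.2, -0.1]
gripper_width: 0.004
time: 6.8
tool_pos: [0.5609, 0.3907, 0.2485]
tool_rot: [-0.0, 0.947, -0.321, 0.0]
contact_force: [0.2, 1.1, -0.2]
gripper_width: -0.001
[ 0.4998  0.1878  1.4659 -0.0001  1.4877  2.7237]
```

View pics/d_scene.png

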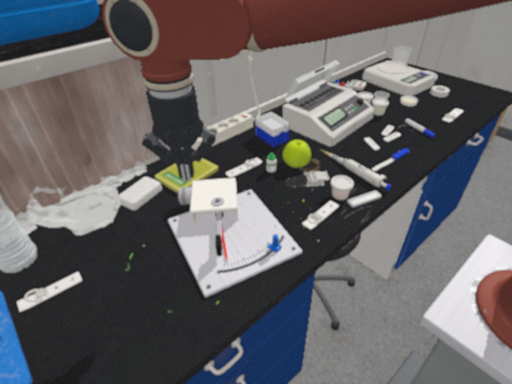

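View pics/d_wrist.png

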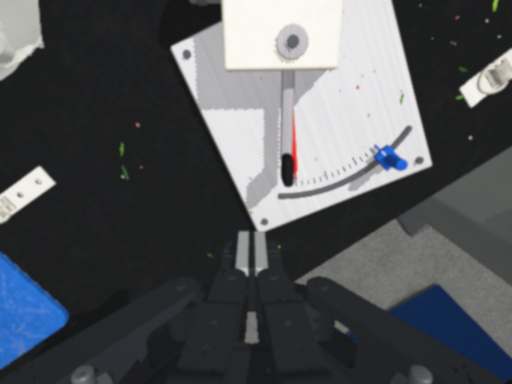

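The lever lies almost along the tool's x axis: pivot at (292,40), paddle at (288,168), cursor knob at (400,163). I'll check the fit from this view.

```bash
python3 - <<'E'
from h import *
np.set_printoptions(precision=4,suppress=True)
W=cam("wrist");u=lambda a:np.array([-np.cos(a),-np.sin(a)])
O=np.array([.636,.2785]);l=-.6508
P=[[*(O+.152*u(l+.098)),.014],[*(O+.154*u(l+.784)),.015],[*(O+.178*u(l+.784)),.054],[*(O+.130*u(l)),.064],[*O,.06]]
print(proj(W,P)); 
im=cv2.imread("pics/d_wrist.png")
for i,p in enumerate(proj(W,P)): cv2.drawMarker(im,tuple(int(round(v)) for v in p),(0,200,0),0,5,1)
c=im[0:240,170:440]; cv2.imwrite("pics/d2.png",cv2.resize(c,None,fx=2.5,fy=2.5,interpolation=cv2.INTER_CUBIC))
E
```

```text
[[297.617  176.3488]
 [376.2741 143.1284]
 [403.8083 164.0403]
 [291.797  170.0572]
 [296.9939  37.8392]]
```

View pics/d2.png

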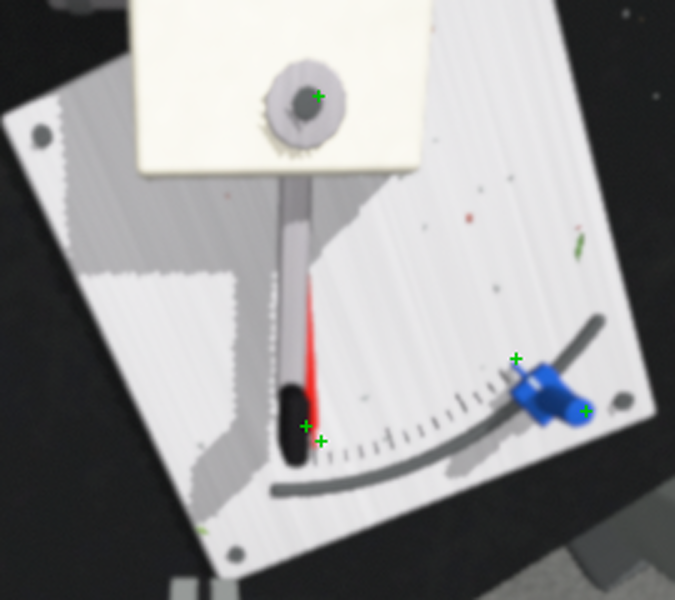

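```bash
cat > fit.py <<'E'
from h import *
from scipy.optimize import least_squares
np.set_printoptions(precision=4,suppress=True)
u=lambda a:np.array([-np.cos(a),-np.sin(a)])
s=state()
s1=dict(tool_pos=np.array([.4713,.2806,.2481]),tool_rot=np.array([.0001,.9874,.1584,-.0003]))
W1=cam("wrist",s1); W2=cam("wrist",dict(tool_pos=np.array([.5609,.3907,.2485]),tool_rot=np.array([0,.947,-.321,0])))
def model(p):
    x,y,l,pt,c=p[:5]; O=np.array([x,y])
    return np.array([[*(O+.152*u(l+pt)),.014],[*(O+.154*u(l+c)),.015],[*(O+.178*u(l+c)),.054],[*(O+.130*u(l)),.064],[x,y,.06]])
px1=np.array([[197.3,110.8],[270.4,156.2],[269.2,181.5],[196.9,88.1],[305.8,1.9]])
px2=np.array([[376,148],[400.8,164],[287.2,170],[292.4,41.2]])
w=np.array([1,1,1,1,.5])[:,None]
def f(p):
    a=(proj(W1,model(p))-px1-p[5:7])*w; b=(proj(W2,model(p))[1:]-px2-p[5:7])*w[1:]
    return np.r_[a.ravel(),b.ravel(),p[5:7]/3]
r=least_squares(f,[.635,.283,-.66,.06,.85,0,0]); print(r.x); print(f(r.x).reshape(-1,2)); print(model(r.x))
E
python3 fit.py
```

```text
[ 0.6381  0.2803 -0.6547  0.1034  0.7899  0.2242 -2.2943]
[[ 0.1328 -0.1156]
 [ 0.5511 -0.8035]
 [-0.2898  1.1449]
 [-0.8765 -0.7157]
 [ 1.0746  0.6095]
 [-2.1022 -3.2237]
 [ 0.486   1.5871]
 [ 1.2808  1.9542]
 [ 0.6107 -0.7749]
 [ 0.0747 -0.7648]]
[[0.5086 0.3599 0.014 ]
 [0.4855 0.2595 0.015 ]
 [0.4617 0.2563 0.054 ]
 [0.535  0.3594 0.064 ]
 [0.6381 0.2803 0.06  ]]
```

```bash
python3 -m crank '[{"angular":[0,0,0],"delta_pos":[0,0,0.95],"gripper":0},{"angular":[0,0,0],"delta_pos":[0,0,0.95],"gripper":0},{"angular":[0,0,0],"delta_pos":[0,0,0.95],"gripper":0},{"angular":[0,0,0],"delta_pos":[0,0,0.95],"gripper":0},{"angular":[0,0,0],"delta_pos":[0,0,0.95],"gripper":0},{"angular":[0,0,0],"delta_pos":[0,0,0.95],"gripper":0},{"angular":[0,0,0],"delta_pos":[0,0,0.95],"gripper":0},{"angular":[0,0,0],"delta_pos":[0,0,0],"gripper":0}]'
python3 - <<'E'
from h import *
cv2.imwrite("pics/e.png",grab_frame("wrist")[:,:,::-1])
cv2.imwrite("pics/e_s.png",cv2.resize(grab_frame("scene")[130:310,130:330,::-1],None,fx=3,fy=3))
print(state()["contact_force"],state()["ft_torque"])
E
```

```text
time: 7.9
tool_pos: [0.5587, 0.3901, 0.0456]
tool_rot: [0.002, 0.947, -0.32, -0.002]
contact_force: [-0.5, 0.1, -0.7]
gripper_width: -0.001
[ 0.66857722 -0.13308223  0.37557901] [ 0.02399198 -0.00579501 -0.00269214]
```

View pics/e.png

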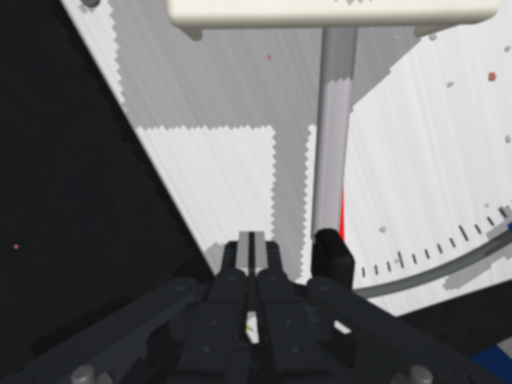

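View pics/e_s.png

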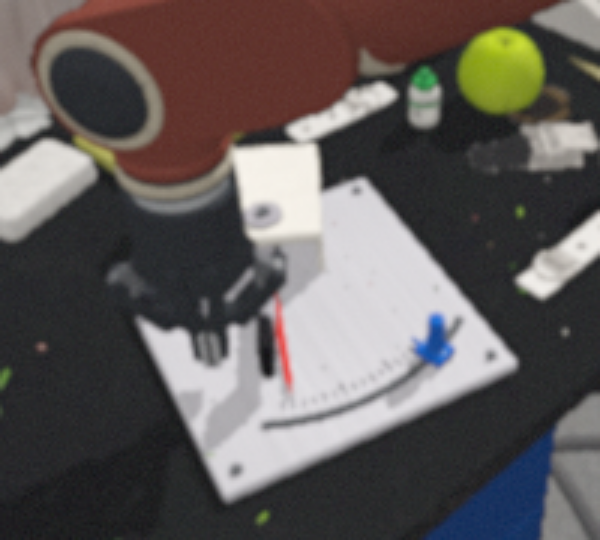

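```bash
python3 -m crank '[{"angular":[0,0,0],"delta_pos":[0,0.1,-0.3],"gripper":0},{"angular":[0,0,0],"delta_pos":[0,0.15,0],"gripper":0},{"angular":[0,0,0],"delta_pos":[0,0.1,0],"gripper":0},{"angular":[0,0,0],"delta_pos":[0,0.05,0],"gripper":0},{"angular":[0,0,0],"delta_pos":[0,0,0],"gripper":0}]'
python3 -m crank '[{"angular":[0,0,0],"delta_pos":[0,0.05,0],"gripper":0},{"angular":[0,0,0],"delta_pos":[0,0.05,0],"gripper":0}]'
python3 -m crank '[{"angular":[0,0,0],"delta_pos":[0,0.05,0],"gripper":0},{"angular":[0,0,0],"delta_pos":[0,0.05,0],"gripper":0}]'
python3 -m crank '[{"angular":[0,0,0],"delta_pos":[0,0.05,0],"gripper":0},{"angular":[0,0,0],"delta_pos":[0,0.05,0],"gripper":0}]'
```

```text
time: 8.62
tool_pos: [0.5532, 0.3817, 0.0576]
tool_rot: [0.0, 0.947, -0.321, -0.0]
contact_force: [-0.4, -0.0, 0.1]
gripper_width: -0.0
time: 8.88
tool_pos: [0.5516, 0.3794, 0.0577]
tool_rot: [0.0, 0.947, -0.321, -0.0]
contact_force: [-0.1, -0.2, 0.7]
gripper_width: 0.003
time: 9.12
tool_pos: [0.5498, 0.3771, 0.0578]
tool_rot: [0.0, 0.947, -0.321, -0.0]
contact_force: [0.6, 0.6, 0.3]
gripper_width: 0.003
time: 9.38
tool_pos: [0.548, 0.3747, 0.0579]
tool_rot: [-0.0, 0.947, -0.321, 0.0]
contact_force: [-0.2, 0.1, -0.1]
gripper_width: 0.001
```

```bash
python3 -m crank '[{"angular":[0,0,0],"delta_pos":[0,0.07,0],"gripper":0},{"angular":[0,0,0],"delta_pos":[0,0.07,0],"gripper":0}]'
python3 - <<'E'
from h import *
cv2.imwrite("pics/f.png",grab_frame("wrist")[:,:,::-1]); print(state()["contact_force"])
E
```

```text
time: 9.62
tool_pos: [0.5455, 0.3715, 0.0579]
tool_rot: [-0.0, 0.947, -0.321, 0.0]
contact_force: [0.5, 0.8, -0.6]
gripper_width: -0.001
[ 0.16667096  0.69132243 -0.07344903]
```

View pics/f.png

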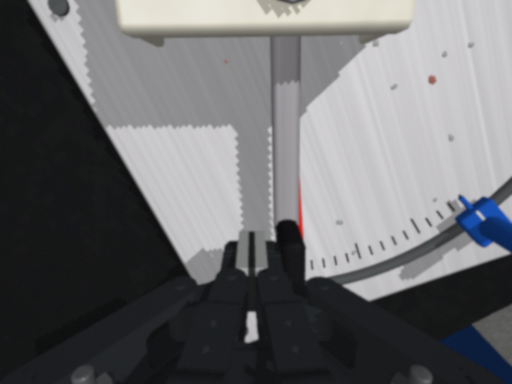

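```bash
python3 -m crank '[{"angular":[0,0,-0.176],"delta_pos":[-0.008,0.067,0],"gripper":0},{"angular":[0,0,-0.176],"delta_pos":[-0.008,0.067,0],"gripper":0},{"angular":[0,0,-0.176],"delta_pos":[-0.008,0.067,0],"gripper":0},{"angular":[0,0,-0.176],"delta_pos":[-0.008,0.067,0],"gripper":0},{"angular":[0,0,-0.176],"delta_pos":[-0.008,0.067,0],"gripper":0},{"angular":[0,0,-0.176],"delta_pos":[-0.008,0.067,0],"gripper":0}]'
python3 -m crank '[{"angular":[0,0,-0.176],"delta_pos":[-0.008,0.067,0],"gripper":0},{"angular":[0,0,-0.176],"delta_pos":[-0.008,0.067,0],"gripper":0},{"angular":[0,0,-0.176],"delta_pos":[-0.008,0.067,0],"gripper":0},{"angular":[0,0,-0.176],"delta_pos":[-0.008,0.067,0],"gripper":0}]'
python3 -m crank '[{"angular":[0,0,-0.088],"delta_pos":[-0.004,0.033,0],"gripper":0},{"angular":[0,0,-0.088],"delta_pos":[-0.004,0.033,0],"gripper":0}]'
cat > st.py <<'E'
from h import *
s=state(); q=s["tool_rot"]; yaw=2*np.arctan2(q[2],q[1]); y=np.array([np.sin(yaw),-np.cos(yaw)]); 
d=s["tool_pos"][:2]-np.array([.638,.280]); ux=np.array([np.cos(yaw),np.sin(yaw)])
print("t %.2f yaw %.4f  travel~%.4f push %.2f radialF %.2f Fz %.2f | TCP r %.4f yoff %.4f z %.4f"%(s["time"],yaw,yaw+.655,-s["contact_force"][:2]@y,s["contact_force"][:2]@ux,s["contact_force"][2],-d@ux,-d@y,s["tool_pos"][2]))
E
python3 st.py
```

```text
time: 10.42
tool_pos: [0.5374, 0.3623, 0.0579]
tool_rot: [-0.0, 0.961, -0.276, 0.0]
contact_force: [1.3, 1.2, -1.3]
gripper_width: 0.003
time: 10.92
tool_pos: [0.5325, 0.3559, 0.0579]
tool_rot: [-0.0, 0.969, -0.247, 0.0]
contact_force: [1.1, 1.7, -0.5]
gripper_width: -0.003
time: 11.18
tool_pos: [0.5313, 0.3543, 0.0579]
tool_rot: [-0.0, 0.971, -0.239, 0.0]
contact_force: [1.8, 0.8, 0.0]
gripper_width: 0.003
t 11.18 yaw -0.4834  travel~0.1716 push 1.56 radialF 1.22 Fz 0.02 | TCP r 0.1290 yoff 0.0162 z 0.0579
```

```bash
python3 -m crank '[{"angular":[0,0,-0.088],"delta_pos":[-0.004,0.033,0],"gripper":0},{"angular":[0,0,-0.088],"delta_pos":[-0.004,0.033,0],"gripper":0},{"angular":[0,0,-0.088],"delta_pos":[-0.004,0.033,0],"gripper":0},{"angular":[0,0,-0.088],"delta_pos":[-0.004,0.033,0],"gripper":0}]'; python3 st.py
```

```text
time: 11.68
tool_pos: [0.529, 0.3511, 0.0579]
tool_rot: [-0.0, 0.975, -0.224, 0.0]
contact_force: [3.1, 1.6, 0.5]
gripper_width: -0.004
t 11.68 yaw -0.4526  travel~0.2024 push 2.75 radialF 2.08 Fz 0.54 | TCP r 0.1291 yoff 0.0162 z 0.0579
```

```bash
python3 st.py
```

```text
t 11.68 yaw -0.4526  travel~0.2024 push 2.75 radialF 2.08 Fz 0.54 | TCP r 0.1291 yoff 0.0162 z 0.0579
```

```bash
python3 -m crank '[{"angular":[0,0,-0.088],"delta_pos":[0.002,0.033,0],"gripper":0},{"angular":[0,0,-0.088],"delta_pos":[0.002,0.033,0],"gripper":0},{"angular":[0,0,-0.088],"delta_pos":[0.002,0.033,0],"gripper":0},{"angular":[0,0,-0.088],"delta_pos":[0.002,0.033,0],"gripper":0}]'; python3 st.py
```

```text
time: 12.18
tool_pos: [0.5272, 0.3476, 0.0578]
tool_rot: [-0.0, 0.978, -0.209, -0.0]
contact_force: [-0.7, 3.1, 0.7]
gripper_width: 0.001
t 12.18 yaw -0.4220  travel~0.2330 push 2.50 radialF -1.91 Fz 0.66 | TCP r 0.1288 yoff 0.0162 z 0.0578
```

```bash
python3 -m crank '[{"angular":[0,0,-0.088],"delta_pos":[-0.002,0.033,0],"gripper":0},{"angular":[0,0,-0.088],"delta_pos":[-0.002,0.033,0],"gripper":0},{"angular":[0,0,-0.088],"delta_pos":[-0.002,0.033,0],"gripper":0},{"angular":[0,0,-0.088],"delta_pos":[-0.002,0.033,0],"gripper":0}]'; python3 st.py
```

```text
time: 12.68
tool_pos: [0.5255, 0.3438, 0.0577]
tool_rot: [0.0, 0.981, -0.194, -0.0]
contact_force: [-0.6, 3.1, -0.1]
gripper_width: -0.002
t 12.68 yaw -0.3912  travel~0.2638 push 2.65 radialF -1.70 Fz -0.06 | TCP r 0.1283 yoff 0.0161 z 0.0577
```

```bash
python3 -m crank '[{"angular":[0,0,-0.088],"delta_pos":[-0.004,0.033,0],"gripper":0},{"angular":[0,0,-0.088],"delta_pos":[-0.004,0.033,0],"gripper":0},{"angular":[0,0,-0.088],"delta_pos":[-0.004,0.033,0],"gripper":0},{"angular":[0,0,-0.088],"delta_pos":[-0.004,0.033,0],"gripper":0}]'; python3 st.py
```

```text
time: 13.18
tool_pos: [0.5238, 0.3406, 0.0578]
tool_rot: [-0.0, 0.984, -0.179, -0.0]
contact_force: [-0.3, 4.3, -0.4]
gripper_width: -0.001
t 13.18 yaw -0.3606  travel~0.2944 push 3.95 radialF -1.80 Fz -0.38 | TCP r 0.1283 yoff 0.0164 z 0.0578
```

```bash
python3 -m crank '[{"angular":[0,0,-0.088],"delta_pos":[-0.004,0.033,0],"gripper":0},{"angular":[0,0,-0.088],"delta_pos":[-0.004,0.033,0],"gripper":0}]'; python3 st.py
```

```text
time: 13.42
tool_pos: [0.5231, 0.3394, 0.0578]
tool_rot: [-0.001, 0.985, -0.172, 0.0]
contact_force: [1.3, 7.2, -2.0]
gripper_width: -0.001
t 13.43 yaw -0.3453  travel~0.3097 push 7.22 radialF -1.25 Fz -2.03 | TCP r 0.1282 yoff 0.0170 z 0.0578
```

```bash
python3 -m crank '[{"angular":[0,0,-0.06],"delta_pos":[-0.002,0.033,0],"gripper":0},{"angular":[0,0,-0.06],"delta_pos":[-0.002,0.033,0],"gripper":0}]'; python3 st.py
```

```text
time: 13.68
tool_pos: [0.5226, 0.3384, 0.0579]
tool_rot: [-0.002, 0.986, -0.167, 0.001]
contact_force: [2.8, 10.9, -4.3]
gripper_width: -0.001
t 13.68 yaw -0.3350  travel~0.3200 push 11.19 radialF -0.88 Fz -4.30 | TCP r 0.1281 yoff 0.0172 z 0.0579
```

```bash
python3 -m crank '[{"angular":[0,0,0],"delta_pos":[0,0.02,0],"gripper":0},{"angular":[0,0,0],"delta_pos":[0,0,0],"gripper":0}]'; python3 st.py;  python3 -m crank '[{"angular":[0,0,0],"delta_pos":[0,0,0],"gripper":0},{"angular":[0,0,0],"delta_pos":[0,0,0],"gripper":0},{"angular":[0,0,0],"delta_pos":[0,0,0],"gripper":0},{"angular":[0,0,0],"delta_pos":[0,0,0],"gripper":0}]'; python3 st.py
```

```text
time: 13.92
tool_pos: [0.5224, 0.338, 0.0579]
tool_rot: [-0.002, 0.986, -0.167, 0.001]
contact_force: [2.0, 10.5, -3.8]
gripper_width: 0.001
t 13.93 yaw -0.3350  travel~0.3200 push 10.57 radialF -1.53 Fz -3.83 | TCP r 0.1282 yoff 0.0168 z 0.0579
time: 14.42
tool_pos: [0.5225, 0.338, 0.0579]
tool_rot: [-0.002, 0.986, -0.167, 0.001]
contact_force: [1.5, 10.0, -3.3]
gripper_width: 0.002
t 14.43 yaw -0.3351  travel~0.3199 push 9.96 radialF -1.92 Fz -3.33 | TCP r 0.1282 yoff 0.0168 z 0.0579
```

```bash
python3 -m crank '[{"angular":[0,0,0],"delta_pos":[0,0.03,0],"gripper":0},{"angular":[0,0,0],"delta_pos":[0,0,0],"gripper":0},{"angular":[0,0,0],"delta_pos":[0,0,0],"gripper":0},{"angular":[0,0,0],"delta_pos":[0,0,0],"gripper":0}]'; python3 st.py
```

```text
time: 14.92
tool_pos: [0.5223, 0.3375, 0.0579]
tool_rot: [-0.003, 0.986, -0.167, 0.001]
contact_force: [1.6, 10.9, -4.5]
gripper_width: -0.004
t 14.93 yaw -0.3351  travel~0.3199 push 10.79 radialF -2.05 Fz -4.51 | TCP r 0.1282 yoff 0.0163 z 0.0579
```

```bash
python3 -m crank '[{"angular":[0,0,0],"delta_pos":[0,0.035,0],"gripper":0},{"angular":[0,0,0],"delta_pos":[0,0,0],"gripper":0},{"angular":[0,0,0],"delta_pos":[0,0,0],"gripper":0},{"angular":[0,0,0],"delta_pos":[0,0,0],"gripper":0},{"angular":[0,0,0],"delta_pos":[0,0,0],"gripper":0}]'; python3 st.py
python3 - <<'E'
from h import *
cv2.imwrite("pics/g.png",grab_frame("wrist")[:,:,::-1])
E
```

```text
time: 15.55
tool_pos: [0.5222, 0.337, 0.058]
tool_rot: [-0.003, 0.986, -0.167, 0.001]
contact_force: [2.7, 14.3, -6.3]
gripper_width: -0.004
t 15.55 yaw -0.3351  travel~0.3199 push 14.34 radialF -2.18 Fz -6.26 | TCP r 0.1281 yoff 0.0157 z 0.0580
```

View pics/g.png

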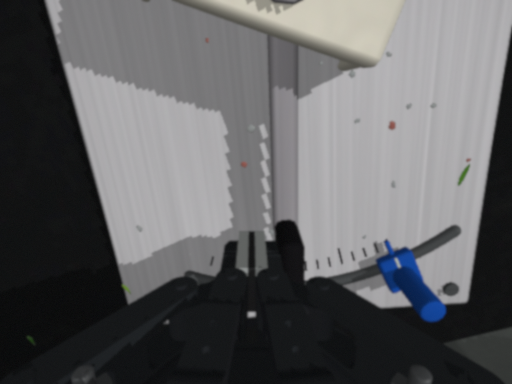

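```bash
python3 -m crank '[{"angular":[0,0,0.1],"delta_pos":[0,-0.04,0],"gripper":0},{"angular":[0,0,0.1],"delta_pos":[0,-0.04,0],"gripper":0},{"angular":[0,0,0.2],"delta_pos":[0.008,-0.08,0],"gripper":0},{"angular":[0,0,0.25],"delta_pos":[0.01,-0.1,0],"gripper":0},{"angular":[0,0,0.352],"delta_pos":[0.016,-0.133,0],"gripper":0},{"angular":[0,0,0.352],"delta_pos":[0.016,-0.133,0],"gripper":0},{"angular":[0,0,0.352],"delta_pos":[0.016,-0.133,0],"gripper":0},{"angular":[0,0,0.352],"delta_pos":[0.016,-0.133,0],"gripper":0},{"angular":[0,0,0.352],"delta_pos":[0.016,-0.133,0],"gripper":0},{"angular":[0,0,0.352],"delta_pos":[0.016,-0.133,0],"gripper":0}]'; python3 st.py
python3 -m crank '[{"angular":[0,0,0.352],"delta_pos":[0.016,-0.133,0],"gripper":0},{"angular":[0,0,0.352],"delta_pos":[0.016,-0.133,0],"gripper":0},{"angular":[0,0,0.3],"delta_pos":[0.016,-0.133,0],"gripper":0},{"angular":[0,0,0],"delta_pos":[0,-0.2,0],"gripper":0},{"angular":[0,0,0],"delta_pos":[0,-0.3,0],"gripper":0},{"angular":[0,0,0],"delta_pos":[0,0,0],"gripper":0}]'; python3 st.py
python3 - <<'E'
from h import *
cv2.imwrite("pics/h.png",grab_frame("wrist")[:,:,::-1])
E
```

```text
time: 16.85
tool_pos: [0.5381, 0.3616, 0.0578]
tool_rot: [0.0, 0.958, -0.285, 0.0]
contact_force: [0.0, 2.0, -0.4]
gripper_width: 0.002
t 16.85 yaw -0.5783  travel~0.0767 push 1.71 radialF -1.11 Fz -0.43 | TCP r 0.1283 yoff 0.0137 z 0.0578
time: 17.6
tool_pos: [0.5556, 0.3827, 0.0579]
tool_rot: [-0.0, 0.945, -0.326, 0.0]
contact_force: [-0.1, 0.1, 0.6]
gripper_width: 0.001
t 17.60 yaw -0.6635  travel~-0.0085 push 0.02 radialF -0.15 Fz 0.56 | TCP r 0.1282 yoff 0.0302 z 0.0579
```

View pics/h.png

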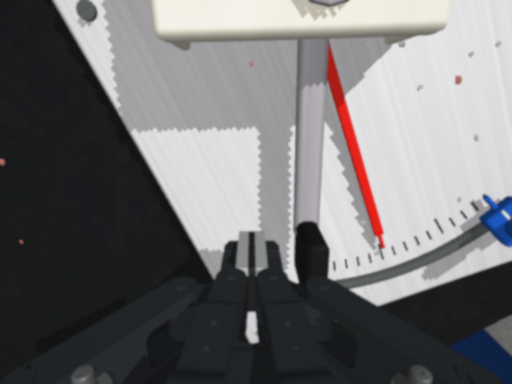

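The lever is back at rest. The red pointer stayed out, with its tip at (381,245). I'll go up and measure.

```bash
python3 -m crank '[{"angular":[0,0,0],"delta_pos":[0,0,-1],"gripper":0},{"angular":[0,0,0],"delta_pos":[0,0,-1],"gripper":0},{"angular":[0,0,0],"delta_pos":[0,0,-1],"gripper":0},{"angular":[0,0,0],"delta_pos":[0,0,-1],"gripper":0},{"angular":[0,0,0],"delta_pos":[0,0,-1],"gripper":0},{"angular":[0,0,0],"delta_pos":[0,0,0],"gripper":0.5},{"angular":[0,0,0],"delta_pos":[0,0,0],"gripper":0.5}]'
python3 - <<'E'
from h import *
s=state();print(s["tool_pos"],s["tool_rot"],s["gripper_width"])
im=grab_frame("wrist")[:,:,::-1]; cv2.imwrite("pics/i.png",im)
for t in ["pointer_tip","cursor_tip","cursor_knob","paddle"]:print(t,[(r["conf"],r["pixel"]) for r in landmark_of("wrist",t)[:2]])
c=im[0:240,170:440]; cv2.imwrite("pics/i2.png",cv2.resize(c,None,fx=2.5,fy=2.5,interpolation=cv2.INTER_CUBIC))
E
```

```text
time: 18.52
tool_pos: [0.5545, 0.3819, 0.2064]
tool_rot: [0.001, 0.945, -0.326, -0.001]
contact_force: [0.3, 0.5, 0.0]
gripper_width: 0.416
[0.55454036 0.38191212 0.20640339] [ 7.22914430e-04  9.45409077e-01 -3.25884626e-01 -6.04886817e-04] 0.4163000766977909
pointer_tip [(0.73, [325.3, 182.0])]
cursor_tip [(0.97, [376.9, 153.6])]
cursor_knob [(0.83, [412.6, 173.0])]
paddle [(0.74, [276.0, 179.2])]
```

View pics/i2.png

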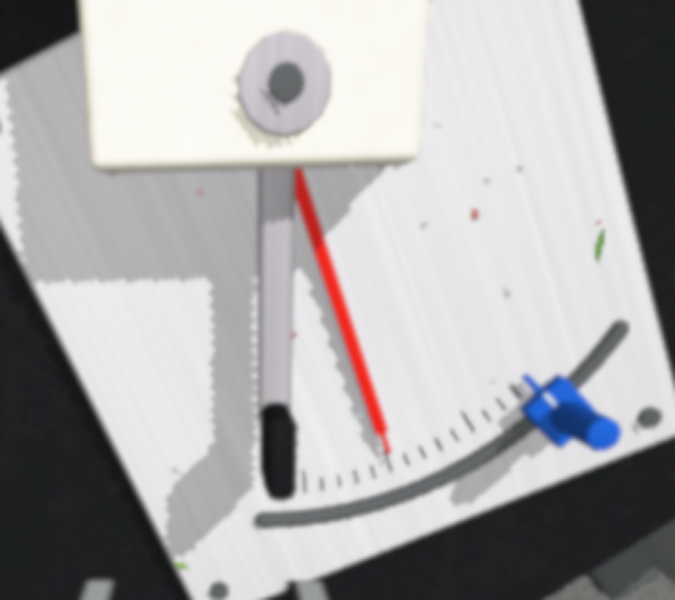

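```bash
cat >> fit.py <<'E'
print("---- second")
W3=cam("wrist",dict(tool_pos=np.array([.55454,.38191,.2064]),tool_rot=np.array([.0007,.94541,-.32588,-.0006])))
px3=np.array([[324.8,180.8],[380.8,151.2],[411.2,173.2],[281.6,180.8],[284.4,32.8]])
def m3(p): q=p[:5].copy(); q[3]=p[7]; return model(q)
def g(p):
    c=(proj(W3,m3(p))-px3-p[5:7])*w
    return np.r_[f(p),c.ravel()]
r=least_squares(g,[.635,.283,-.66,.06,.85,0,0,.3]); print(r.x); print(g(r.x).reshape(-1,2)); print(m3(r.x))
E
python3 fit.py
```

```text
[ 0.6381  0.2803 -0.6547  0.1034  0.7899  0.2128 -2.2982]
[[ 0.1328 -0.1156]
 [ 0.5515 -0.8026]
 [-0.2903  1.1454]
 [-0.8774 -0.7156]
 [ 1.0738  0.6092]
 [-2.1017 -3.2235]
 [ 0.4855  1.5869]
 [ 1.2813  1.9531]
 [ 0.6099 -0.7761]
 [ 0.0709 -0.7661]]
[[0.5086 0.3599 0.014 ]
 [0.4855 0.2595 0.015 ]
 [0.4617 0.2563 0.054 ]
 [0.535  0.3594 0.064 ]
 [0.6381 0.2803 0.06  ]]
---- second
[ 0.6378  0.2801 -0.6591  0.1062  0.794   0.1548 -2.125   0.3593]
[[ 0.1662 -0.1443]
 [ 0.665  -0.7036]
 [-0.1767  1.2588]
 [-1.0307 -1.0192]
 [ 1.1534  0.7419]
 [-1.7903 -3.2913]
 [ 0.8146  1.5311]
 [ 1.1391  1.8679]
 [ 0.8205 -0.8046]
 [ 0.0516 -0.7083]
 [-0.1879 -0.5273]
 [-1.5755 -1.3665]
 [ 0.1008  0.7764]
 [ 0.4762  1.9985]
 [ 0.8591 -1.1705]]
[[0.4926 0.3249 0.014 ]
 [0.4852 0.2594 0.015 ]
 [0.4614 0.2561 0.054 ]
 [0.535  0.3597 0.064 ]
 [0.6378 0.2801 0.06  ]]
```

```bash
python3 -m crank '[{"angular":[0,0,-1],"delta_pos":[0,0,0],"gripper":0.5},{"angular":[0,0,-1],"delta_pos":[0,0,0],"gripper":0.5},{"angular":[0,0,-1],"delta_pos":[0,0,0],"gripper":0.5},{"angular":[0,0,-1],"delta_pos":[0,0,0],"gripper":0.5},{"angular":[0,0,-1],"delta_pos":[0,0,0],"gripper":0.5},{"angular":[0,0,-1],"delta_pos":[0,0,0],"gripper":0.5},{"angular":[0,0,-1],"delta_pos":[0,0,0],"gripper":0.5},{"angular":[0,0,-1],"delta_pos":[0,0,0],"gripper":0.5},{"angular":[0,0,-1],"delta_pos":[0,0,0],"gripper":0.5},{"angular":[0,0,-0.15],"delta_pos":[0,0,0],"gripper":0.5}]'
python3 -m crank '[{"angular":[0,0,0],"delta_pos":[-0.91,0.934,0],"gripper":0.5},{"angular":[0,0,0],"delta_pos":[-0.91,0.934,0],"gripper":0.5},{"angular":[0,0,0],"delta_pos":[-0.91,0.934,0],"gripper":0.5},{"angular":[0,0,0],"delta_pos":[-0.91,0.934,0],"gripper":0.5},{"angular":[0,0,0],"delta_pos":[0,0,0.5],"gripper":0.5},{"angular":[0,0,0],"delta_pos":[0,0,0.5],"gripper":0.5},{"angular":[0,0,0],"delta_pos":[0,0,0],"gripper":0.5}]'
python3 - <<'E'
from h import *
np.set_printoptions(precision=4,suppress=True)
s=state();print(s["tool_pos"],s["tool_rot"],s["gripper_width"])
im=grab_frame("wrist")[:,:,::-1].copy(); cv2.imwrite("pics/j.png",im); W=cam("wrist",s)
print(proj(W,[[.4614,.2561,.054],[.4852,.2594,.015],[*s["tool_pos"][:2],.054]]))
for t in ["cursor_tip","cursor_knob"]:print(t,[(r["conf"],r["pixel"]) for r in landmark_of("wrist",t)[:2]])
E
```

```text
time: 20.02
tool_pos: [0.5549, 0.3822, 0.2071]
tool_rot: [0.0, 0.998, 0.067, -0.0]
contact_force: [0.4, 1.4, -1.0]
gripper_width: 0.503
time: 20.9
tool_pos: [0.4611, 0.2567, 0.1753]
tool_rot: [0.001, 0.998, 0.067, -0.002]
contact_force: [-0.2, -0.1, 0.5]
gripper_width: 0.499
[0.4611 0.2567 0.1753] [ 0.0006  0.9977  0.0674 -0.0021] 0.4994855774109141
[[252.8614 185.5958]
 [252.5797 150.2475]
 [252.1862 185.8194]]
cursor_tip [(0.88, [249.5, 153.5])]
cursor_knob [(0.96, [250.8, 183.9])]
```

View pics/j.png

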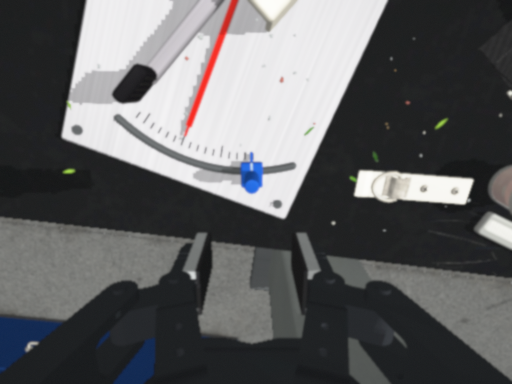

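```bash
python3 -m crank '[{"angular":[0,0,0],"delta_pos":[0,0,0.9],"gripper":0.5},{"angular":[0,0,0],"delta_pos":[0,0,0.9],"gripper":0.5},{"angular":[0,0,0],"delta_pos":[0,0,0.9],"gripper":0.5},{"angular":[0,0,0],"delta_pos":[0,0,0.9],"gripper":0.5},{"angular":[0,0,0],"delta_pos":[0,0,0.65],"gripper":0.5},{"angular":[0,0,0],"delta_pos":[0,0,0],"gripper":0.5}]'
python3 - <<'E'
from h import *
im=grab_frame("wrist")[:,:,::-1].copy(); cv2.imwrite("pics/k.png",im)
E
```

```text
time: 21.8
tool_pos: [0.4611, 0.2564, 0.0489]
tool_rot: [0.0, 0.998, 0.067, -0.001]
contact_force: [0.0, 0.2, -0.2]
gripper_width: 0.501
```

View pics/k.png

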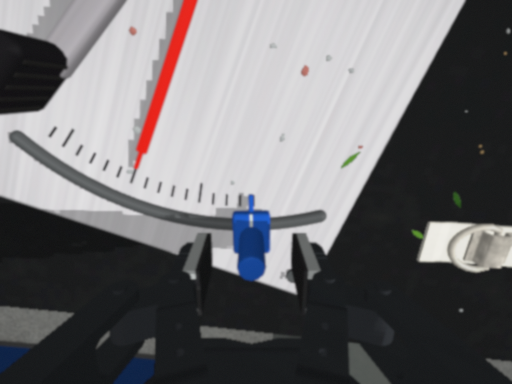

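The knob sits between the pads, so I'll close.

```bash
python3 -m crank '[{"angular":[0,0,0],"delta_pos":[0,0,0.05],"gripper":0.15},{"angular":[0,0,0],"delta_pos":[0,0,0],"gripper":0.15},{"angular":[0,0,0],"delta_pos":[0,0,0],"gripper":0},{"angular":[0,0,0],"delta_pos":[0,0,0],"gripper":0},{"angular":[0,0,0],"delta_pos":[0,0,0],"gripper":0}]'
python3 - <<'E'
from h import *
np.set_printoptions(precision=4,suppress=True)
s=state(); W=cam("wrist",s); q=s["tool_rot"]; print(s["tool_pos"],2*np.arctan2(q[2],q[1]))
im=grab_frame("wrist")[:,:,::-1].copy(); cv2.imwrite("pics/l.png",im)
E
```

```text
time: 22.48
tool_pos: [0.4629, 0.257, 0.0502]
tool_rot: [-0.0, 0.998, 0.067, 0.001]
contact_force: [-1.0, -1.1, 5.4]
gripper_width: 0.137
[0.4629 0.257  0.0502] 0.13467077110533213
```

View pics/l.png

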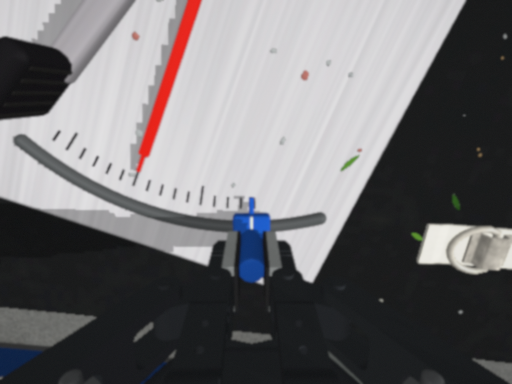

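```bash
python3 -m crank '[{"angular":[0,0,0],"delta_pos":[0,0,-0.07],"gripper":0},{"angular":[0,0,0.161],"delta_pos":[0.001,-0.083,0],"gripper":0},{"angular":[0,0,0.322],"delta_pos":[0.0023,-0.1667,0],"gripper":0},{"angular":[0,0,0.322],"delta_pos":[0.0023,-0.1667,0],"gripper":0},{"angular":[0,0,0.322],"delta_pos":[0.0023,-0.1667,0],"gripper":0}]'; python3 st.py
python3 -m crank '[{"angular":[0,0,0.322],"delta_pos":[0.0023,-0.1667,0],"gripper":0},{"angular":[0,0,0.322],"delta_pos":[0.0023,-0.1667,0],"gripper":0},{"angular":[0,0,0.322],"delta_pos":[0.0023,-0.1667,0],"gripper":0},{"angular":[0,0,0.322],"delta_pos":[0.0023,-0.1667,0],"gripper":0},{"angular":[0,0,0.322],"delta_pos":[0.0023,-0.1667,0],"gripper":0}]'; python3 st.py
```

```text
time: 23.15
tool_pos: [0.4611, 0.2737, 0.0503]
tool_rot: [0.0, 1.0, 0.018, 0.001]
contact_force: [5.0, 0.6, -5.6]
gripper_width: 0.136
t 23.15 yaw 0.0352  travel~0.6902 push 0.38 radialF 4.99 Fz -5.63 | TCP r 0.1770 yoff -0.0000 z 0.0503
time: 23.78
tool_pos: [0.4615, 0.2987, 0.0503]
tool_rot: [0.0, 0.999, -0.053, 0.0]
contact_force: [5.1, -0.7, -5.5]
gripper_width: 0.134
t 23.77 yaw -0.1055  travel~0.5495 push -0.12 radialF 5.17 Fz -5.45 | TCP r 0.1775 yoff 0.0000 z 0.0503
```

```bash
python3 -m crank '[{"angular":[0,0,0.322],"delta_pos":[0.01,-0.1667,0.02],"gripper":0},{"angular":[0,0,0.322],"delta_pos":[0.01,-0.1667,0.02],"gripper":0},{"angular":[0,0,0.322],"delta_pos":[0.0023,-0.1667,0],"gripper":0},{"angular":[0,0,0.322],"delta_pos":[0.0023,-0.1667,0],"gripper":0},{"angular":[0,0,0.322],"delta_pos":[0.0023,-0.1667,0],"gripper":0},{"angular":[0,0,0],"delta_pos":[0,0,0],"gripper":0}]'; python3 st.py
python3 - <<'E'
from h import *
im=grab_frame("wrist")[:,:,::-1].copy(); cv2.imwrite("pics/m.png",im)
cv2.imwrite("pics/m2.png",cv2.resize(im[120:290,170:340],None,fx=3.5,fy=3.5,interpolation=cv2.INTER_CUBIC))
E
```

```text
time: 24.52
tool_pos: [0.4659, 0.3245, 0.0501]
tool_rot: [-0.001, 0.993, -0.122, -0.0]
contact_force: [-2.6, -0.2, 5.7]
gripper_width: 0.133
t 24.52 yaw -0.2450  travel~0.4100 push -0.81 radialF -2.46 Fz 5.71 | TCP r 0.1778 yoff 0.0014 z 0.0501
```

View pics/m2.png

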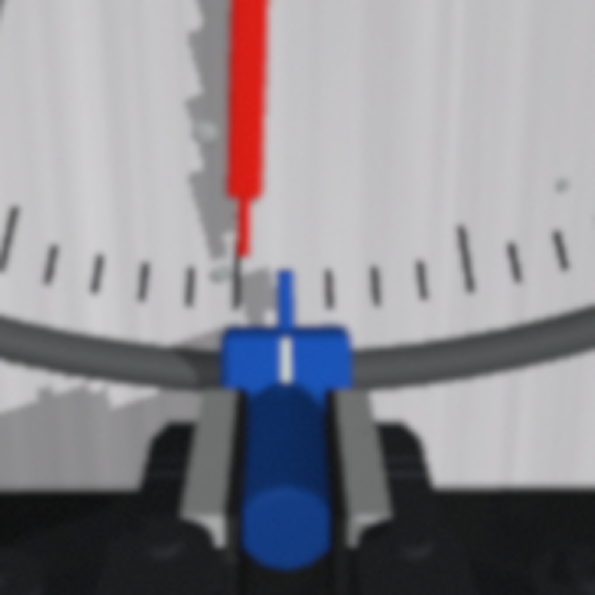

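Red tip at (243,256) and blue tip at (285,270) in the 3.5x crop. That is about 8 mm, or 0.052 rad, left to go, in line with the fit's 0.055.

```bash
python3 -m crank '[{"angular":[0,0,0.298],"delta_pos":[0,-0.154,-0.03],"gripper":0},{"angular":[0,0,0.298],"delta_pos":[0,-0.154,0],"gripper":0},{"angular":[0,0,0],"delta_pos":[0,0,0],"gripper":0},{"angular":[0,0,0],"delta_pos":[0,0,0],"gripper":0}]'; python3 st.py
python3 - <<'E'
from h import *
im=grab_frame("wrist")[:,:,::-1].copy(); cv2.imwrite("pics/n.png",im)
cv2.imwrite("pics/n2.png",cv2.resize(im[120:290,170:340],None,fx=3.5,fy=3.5,interpolation=cv2.INTER_CUBIC))
E
```

```text
time: 25.08
tool_pos: [0.468, 0.3326, 0.0502]
tool_rot: [-0.0, 0.989, -0.148, -0.0]
contact_force: [-2.8, 2.1, 0.7]
gripper_width: 0.136
t 25.07 yaw -0.2965  travel~0.3585 push 1.18 radialF -3.32 Fz 0.71 | TCP r 0.1779 yoff 0.0007 z 0.0502
```

View pics/n2.png

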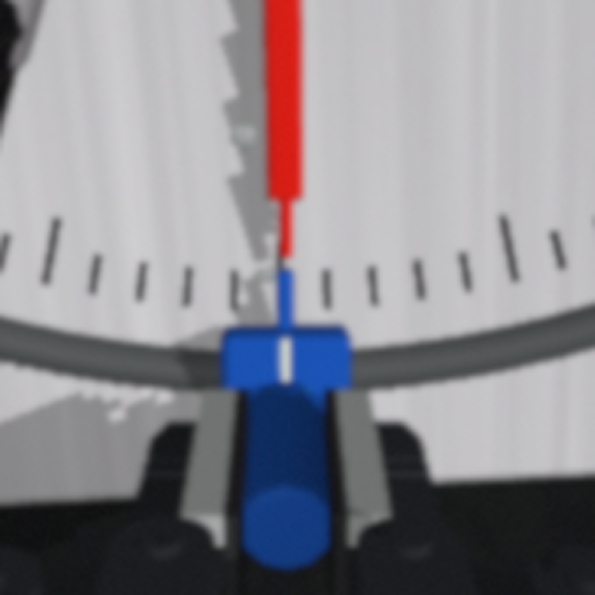

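The blue tip (285,270) is now opposite the red tip (286,256). I'll release, go straight up and check.

```bash
python3 -m crank '[{"angular":[0,0,0],"delta_pos":[0,0,0],"gripper":0.35},{"angular":[0,0,0],"delta_pos":[0,0,0],"gripper":0.35},{"angular":[0,0,0],"delta_pos":[0,0,0],"gripper":0.35},{"angular":[0,0,0],"delta_pos":[0,0,-0.2],"gripper":0.35},{"angular":[0,0,0],"delta_pos":[0,0,-0.5],"gripper":0.35},{"angular":[0,0,0],"delta_pos":[0,0,-1],"gripper":0.35},{"angular":[0,0,0],"delta_pos":[0,0,-1],"gripper":0.35},{"angular":[0,0,0],"delta_pos":[0,0,-1],"gripper":0.35},{"angular":[0,0,0],"delta_pos":[0,0,0],"gripper":0.35},{"angular":[0,0,0],"delta_pos":[0,0,0],"gripper":0.35}]'; python3 st.py
python3 - <<'E'
from h import *
im=grab_frame("wrist")[:,:,::-1].copy(); cv2.imwrite("pics/o.png",im)
cv2.imwrite("pics/o2.png",cv2.resize(im[0:220,120:390],None,fx=2.7,fy=2.7,interpolation=cv2.INTER_CUBIC))
cv2.imwrite("pics/o_s.png",grab_frame("scene")[:,:,::-1])
E
```

```text
time: 26.38
tool_pos: [0.4682, 0.3323, 0.1614]
tool_rot: [0.0, 0.989, -0.148, -0.0]
contact_force: [0.0, 0.1, 0.1]
gripper_width: 0.352
t 26.38 yaw -0.2967  travel~0.3583 push 0.12 radialF -0.03 Fz 0.10 | TCP r 0.1777 yoff 0.0004 z 0.1614
```

View pics/o2.png

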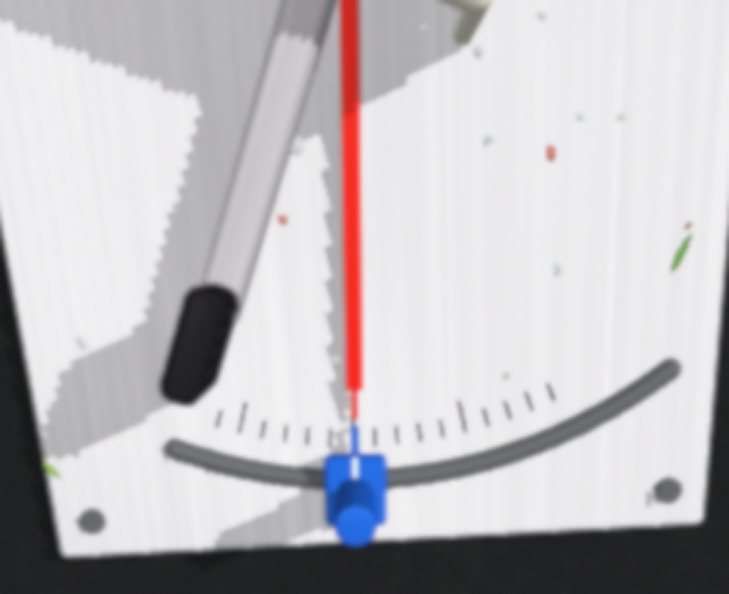

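View pics/o_s.png

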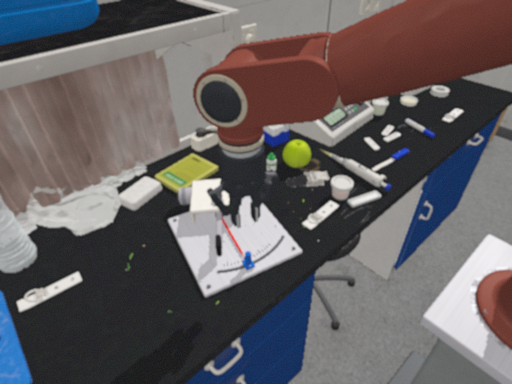

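In the zoomed wrist view the tips stay aligned (red 354,420; blue 354,426) and the lever rests at the start. The scene view shows the apple, cup and dropper in their places, and the arm is clear. I'll hand in.

```bash
python3 -c "
from plant import *
print(job_done())"
```

```text
the job is handed in; nothing more can be done
None
```

The job is handed in at about 26.5 s of the 70 s allowed; no verdict comes back, so success rests on my own checks.

**Press:** I pushed the paddle with closed fingers until the sample resisted, at about 0.3 rad of travel. I held it there for about 1.9 s. The wrist sensor read 10 to 14 N of push, never above 14.4 N at the readings between moves, which is roughly 16 to 25 N on the sample by the spring figures given.

**Return:** I backed the lever off gently to rest. The red pointer stayed at about 0.36 rad by the camera fit.

**Cursor:** I gripped the blue knob, slid the cursor along the arc until its tip was opposite the red tip, let go and lifted clear.

**Last checks:**
- The tips are aligned within about one picture pixel, under 0.01 rad against the 0.03 allowed.
- The lever looks at rest, but I judged that by eye and did not measure it again after the slide.
- The apple, cup and dropper look unmoved in the scene view.
- The arm touches nothing; the contact force reads about 0.1 N.

**Where measurements disagreed:** The wrist-camera views differed by 2 to 4 mm, in line with the calibration, so I set the final alignment on the picture of the two tips. During the slide the gripper pressed or pulled on the knob with about 5 to 6 N vertically and up to 5 N radially, which had no visible effect.

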